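# Square the frame plates and lock their retainer

### The job

Get the stock rack ready for the road: tap the four drilled frame plates back until they all sit flush against the back stop, swing the retainer bar shut across the rack's mouth, then press its slotted quarter-turn stud down and turn it clockwise until it drops into its catch and holds by itself. Leave the other things on the deck where they are.

Things in the scene. Friction and masses are not known exactly. Their poses are not given: they have to be found in the camera images.
- rack: Low dark steel stock rack fixed to the deck, base 150 x 212 x 6 mm. Origin: centre of its underside. x points from its open front to its back stop, y to its left seen from the front, z up. Plates lie on rubber pads 14 mm above the deck between two side guides (2 mm play each side). In front of the pads (x below -28 mm) the base is bare, top at 6 mm; this mouth is 100 mm wide.
- stack_front (a point): Where the middle of the plates' front edges lies when the stack is home: 40 mm in front of the 36 mm high back stop, on the rack's centre line, at half the stack's height (22 mm above the deck). Axes as the rack.
- catch (a point): Middle of the slot in the top of the catch block (44 x 44 mm, 32 mm high), at x = -50, y = +78 mm on the rack. The slot is 14 mm wide and runs along y. Axes as the rack.
- retainer (a joint): Swing of the retainer bar about its upright hinge, rad: 0 = shut across the rack's mouth, free end over the catch block (a stop holds it there); grows as it swings out to the rack's front, about 1.57 = standing straight out. Stays where it is left (friction 0.12 N m). The shut bar's web stands 4 mm clear of a stack that is home; a plate jutting out farther fouls it.
- retainer_hinge (a point): On the retainer's hinge axis (x = -50, y = -78 mm on the rack), at the bar's height, 35 mm above the deck. Axes as the rack. The bar is 156 mm long from here to the stud's axis.
- retainer_mid (a point): Outer edge of the retainer's top flange, 80 mm along the bar from the hinge axis and 8 mm outside the line from hinge to stud: push here to shut it. Flange 33 to 37 mm above the deck, web below it down to 12 mm, its outer face 10 mm behind this edge. The stud's wing overhangs the bar from 126 mm on. y points along the bar from hinge to stud, x the way it shuts, z up.
- stud_press (a joint): How far the stud is pressed down, m: 0 = sprung right up; 17 mm at most, and only when in line with the catch's slot. Spring 4 N at the top, 11 N fully down. It must be 13 mm or more down to turn under the lips of the catch. Sitting in the catch it stays down by itself at 10 mm.
- stud_turn (a joint): Turn of the stud, rad, clockwise seen from above: 0 = wing in line with the retainer bar (only within about 0.3 of this does its cross pin pass the catch's slot); end stop at 1.62. Let up beyond about 1.25 it rises into the catch's groove and cannot turn back; let up short of that it does not lock. Turns easily (0.03 N m).
- stud_head (a point): On the axis of the slotted quarter-turn stud, at the foot of its wing on top of the round flange (48 mm across, 8 mm thick). The stud is captive in the retainer's free end; sprung up, this point is 62.5 mm above the deck, and it sinks with the stud. Wing: 60 mm long along this point's y, 12 mm thick, 22 mm high, a driver slot along its top. z up.
- plate1: The bottom one of four loose drilled aluminium frame plates in the stack, 80 x 100 mm, 4 mm thick, about 0.09 kg, smooth and sliding easily. Origin: centre of its outline, on its underside; x across its 80 mm depth to the back stop, y along its 100 mm front edge, which lies 40 mm in front of the origin. Home: origin over the rack's origin.
- plate2: The second one of four loose drilled aluminium frame plates in the stack, 80 x 100 mm, 4 mm thick, about 0.09 kg, smooth and sliding easily. Origin: centre of its outline, on its underside; x across its 80 mm depth to the back stop, y along its 100 mm front edge, which lies 40 mm in front of the origin. Home: origin over the rack's origin.
- plate3: The third one of four loose drilled aluminium frame plates in the stack, 80 x 100 mm, 4 mm thick, about 0.09 kg, smooth and sliding easily. Origin: centre of its outline, on its underside; x across its 80 mm depth to the back stop, y along its 100 mm front edge, which lies 40 mm in front of the origin. Home: origin over the rack's origin.
- plate4: The top one of four loose drilled aluminium frame plates in the stack, 80 x 100 mm, 4 mm thick, about 0.09 kg, smooth and sliding easily. Origin: centre of its outline, on its underside; x across its 80 mm depth to the back stop, y along its 100 mm front edge, which lies 40 mm in front of the origin. Home: origin over the rack's origin.
- dropper_bottle: Green glass dropper bottle, 44 mm across, 113 mm high, loose, standing beside the rack; leave alone. Origin: centre of underside.
- armature_bar: Loose steel armature bar 70 x 14 x 8 mm lying beside the rack; leave alone. Origin: centre of underside.
- machine_stand: Cast aluminium machine stand, 84 mm across, 93 mm high, loose; leave alone. Origin: centre of underside.
- coil_machine: Brass-framed coil machine, 87 mm long, 75 mm high, standing loose; leave alone. Origin: centre of underside.
- screwdriver: Black-handled screwdriver, 160 mm long, 26 mm high, lying loose along its x; leave alone.
- brush_cup: Steel cup with brushes, 64 mm across, 130 mm high, loose; leave alone. Origin: centre of underside.
- tube_vise: Cam-lock tube vise with lever and clamped grip tube, fixed, 130 x 110 mm, 140 mm high; leave alone. Origin: centre of underside.
Things that resemble listed ones, but are neither listed nor needed, are in the scene too. Leave any green or pink look-alike of the plate4 alone.

How it is judged:
On the way, in this order (a step that is already met when the one before it is completed fails the run):
1. all four plates sit flush against the back stop (within 3 mm) (x of each of plate1, plate2, plate3, plate4 in the frame of rack above -0.003 m), for 0.2 s.
2. the retainer is shut over the catch with the plates still flush (all of step 1 and value of joint retainer below 0.035 rad), for 0.2 s.
3. the stud has been turned under the lips and sits in its catch (value of joint retainer below 0.035 rad and value of joint stud_turn above 1.2 rad and value of joint stud_press between 0.0075 and 0.0115 m), for 0.2 s.
At the end, for the whole second after the job is handed in: All four plates lie flat in the rack within 3 mm of the back stop and at rest; the retainer is shut (within 0.035 rad); the stud is turned at least 1.2 rad and, let go, stands in the groove of its catch, 7.5 to 11.5 mm down (all of step 1 and all of step 3 and z of plate1 in the frame of rack below 0.0165 m and z of plate2 in the frame of rack below 0.0205 m and z of plate3 in the frame of rack below 0.0245 m and z of plate4 in the frame of rack below 0.0285 m and linear speed of each of plate1, plate2, plate3, plate4 below 0.02 m/s and angular speed of retainer below 0.1 rad/s); the robot touches nothing.
It fails at once if one of the loose bystanders is pushed away (more than 30 mm) (distance of any of dropper_bottle, armature_bar, machine_stand, coil_machine, screwdriver, brush_cup from where it was at the start of the episode above 0.03 m).
It fails at once if one of the standing things is knocked over (angle between any of dropper_bottle, machine_stand, coil_machine, brush_cup's own z axis and vertical above 0.6 rad).
It also fails if it takes over 56 s, if anything falls off the work surface, if the arm or the gripper's body presses on something with over 40 N, if the wrist force passes 120 N, or if a joint passes its speed limit or range.

### The arm

A 6-joint arm with a two-finger parallel gripper is mounted at the origin on the work surface. World frame = base frame: x ahead of the robot, y to its left, z up, the work surface at z = 0. Lengths are in m, angles in rad, forces in N, time in s.
With the tool pointing down it reaches from about 0.275 to 0.725 m from the base axis. Payload 5.6 kg.
Tool frame: the origin (TCP) lies at the very end of the fingers, on their centre line; the grasp point (between the pads) lies 19 mm behind it; x points along the fingers, z is the direction in which the jaws open and shut, and the axes are right-handed (so a half turn about x gives the same grasp; the last joint's range is limited). The gripper opens to 85 mm and grips with 20 to 120 N. Pads are 22 mm wide; open, the fingers measure 114 mm over their backs; the gripper's body (76 mm by 85 mm) begins 54 mm behind the grasp point. The pads swing forward as they close: fully open they stand 13 mm farther back than shut.
Start: joints at [-0.989, 0.255, 0.108, 0, -1.424, -0.285], TCP at [0.161, -0.526, 0.231] pointing down, gripper open.
Joint ranges: [-2.95, 2.95], [-1.21, 1.97], [-1.09, 1.5], [-2.87, 1.71], [-2.94, -0.07], [-3.05, 3.05]. Speed limits (rad/s): [2.57, 2.57, 3.14, 3.14, 3.14, 3.14].

### API

Orientations are given as a unit quaternion [w, x, y, z].
In Python, from station import manip gives the robot as it stands.
- The arm moves only by the tool carry_out, never from a script. Its argument "deltas" is text: rows parted by semicolons, each of 4 numbers parted by spaces: the shift along the tool's x, y, z in cm, then the turn about the tool's x in rad. A call has 1 to 5 rows; each row shifts and turns the commanded pose from where the row before left it, along the tool's axes as they then stand; what a row does not reach is not made up. A row lasts 1/10 s, in which the tool goes at most 50 mm and 8.59 degrees, less where a joint would pass 70% of its speed; a pose out of reach is approached as far as the arm can. A call with a gripper value outside its range is refused whole. "hand" is the closure, from 0 (fully open) to 1 (shut), set as the call begins (left out, the last holds). The fingers move at their own pace and stop on an object; "squeeze" is the grip in N (left out, the last holds). Time passes only in rows, so rows that do not move let the fingers close. It gives the time, the measured TCP pose, the force and the opening at its end, in the units of the state.
- manip.state(): the state, without advancing time (a new reading comes with each control period).
- manip.grab_frame(name): name is "scene" or "top" or "wrist"; returns a dict with "color" (480x640x3 uint8, red, green, blue), "intrinsics" (3x3 intrinsics, pixels), "R" (3x3) and "t" (3): a world point X has camera coordinates R X + t; the wrist camera has in their place "hand_eye" (4x4, takes a point from camera to tool coordinates, whose origin is the TCP and whose axes are the tool frame's). Camera axes: x right, y down, z forward; pixel columns grow to the right and rows downward; lengths in m; the calibration is good to about 2 mm. The wrist camera is an equidistant fisheye: a pixel r from the principal point sees the ray r / f radians off the axis. A picture is of the moment at which its call begins: read the wrist's pose just before it. There is no depth.
- manip.hand_in(): hands the job in, once; it reports no verdict.
Trained networks look in the newest picture that a camera, given by its name, has taken for a name from the list of things; names that differ only in an ending like _2 or _b are one class to them, and where a whole thing is asked for, a point or a joint stands for the part that bears it (a point fixed in the world has none). Each returns a list of dicts, best first, with "score" (0 to 1); they miss things now and then, are a little off and sometimes report something else, mostly with a low value. They report only what shows in the picture. A call takes as long as a camera call. They do not tell look-alikes from the thing itself.
- manip.boxes_of(camera, query): "uv" ([column, row] in pixels, amid what is visible of it).
- manip.outline_of(camera, query): "pixels" (480x640 bool, what is visible of it) and "uv" ([column, row] in pixels, amid what is visible of it).
- manip.pinpoint(camera, query): "uv" ([column, row] in pixels: a listed point, or the origin of a listed thing).
The state is a dict: "t": time; "qpos": joint angles; "joint_velocities": joint speeds; "joint_torque": joint torques, N m; "tcp_pos": TCP position; "tcp_rot": TCP orientation; "contact_force": force on the tool from outside, world axes, zero at the start; "ft_torque": the same for the moment, N m; "width": finger opening in m.
Only numpy, scipy, OpenCV 4.12 (cv2) and the standard library are available. Lean on these libraries where they do the work, as an engineer would, in place of code of your own. Each camera call takes 0.05 s, during which the arm holds its last target.

## Working session

There is one attempt and no reset: what is moved stays moved. The work goes in short steps, Python scripts to look and compute and a tool call to move; the robot and the scene stay as the last step left them, time stands still between calls to the robot, and variables do not carry over. Pictures are saved under pics/ and viewed, and the job is handed in when it is done.

Besides the shell and the picture viewer there is one more tool, called after "Emit:" as name(argument=value, ...), one argument or row to a line, values as JSON. carry_out: Moves the arm, as the interface text tells. Its arguments: {"type":"object","properties":{"deltas":{"type":"string"},"hand":{"type":"number"},"squeeze":{"type":"number"}},"required":["deltas"]}

```bash
ls; mkdir -p pics
python3 - <<'E'
from station import manip
import cv2
s=manip.state();print({k:s[k] for k in ('t','tcp_pos','tcp_rot','width','contact_force')})
for n in('scene','top'):
    f=manip.grab_frame(n);cv2.imwrite(f'pics/{n}0.png',f['color'][:,:,::-1]);print(n,f['intrinsics'],f['R'],f['t'])
    for q in('rack','stack_front','catch','retainer_hinge','retainer_mid','stud_head','plate1','plate4','dropper_bottle','armature_bar','screwdriver'):
        r=manip.pinpoint(n,q);print(q,[(round(d['score'],2),[round(float(v),1) for v in d['uv']]) for d in r[:3]])
E
```

```text
pics
{'t': 0.0, 'tcp_pos': array([ 0.16076222, -0.52544582,  0.23038469]), 'tcp_rot': array([ 0.42098847, -0.56785435,  0.42020719,  0.56897809]), 'width': 0.08530035507383293, 'contact_force': array([ 0.19507522,  0.61281762, -0.88557593])}
scene [[458.86940759   0.         318.74949767]
 [  0.         458.86940759 232.46757055]
 [  0.           0.           1.        ]] [[ 0.30110759  0.95356512  0.00691271]
 [ 0.62355452 -0.19140513 -0.7579867 ]
 [-0.72146655  0.232546   -0.65223338]] [-0.19118277 -0.31423211  1.48034588]
rack [(0.63, [289.7, 292.2])]
stack_front []
catch [(0.73, [341.4, 231.3])]
retainer_hinge [(0.64, [247.0, 276.4])]
retainer_mid [(0.67, [234.4, 247.2])]
stud_head [(0.61, [231.0, 217.7])]
plate1 [(0.93, [290.3, 281.3]), (0.91, [278.5, 207.5]), (0.67, [288.6, 275.8])]
plate4 [(0.93, [290.3, 281.3]), (0.91, [278.5, 207.5]), (0.67, [288.6, 275.8])]
dropper_bottle [(0.59, [368.6, 289.2])]
armature_bar [(0.61, [217.1, 322.1])]
screwdriver [(0.57, [147.7, 302.6]), (0.56, [343.4, 228.8])]
top [[473.54090433   0.         316.80106031]
 [  0.         473.54090433 240.8067921 ]
 [  0.           0.           1.        ]] [[ 0.02204285 -0.99927086  0.03117464]
 [-0.98857467 -0.02643646 -0.14839552]
 [ 0.14911147 -0.0275474  -0.9884366 ]] [-0.02434278  0.57829507  1.17126295]
rack [(0.56, [342.9, 204.6])]
stack_front [(0.69, [343.5, 218.1])]
catch [(0.95, [311.4, 223.1]), (0.46, [344.2, 206.6])]
retainer_hinge [(0.63, [371.6, 223.9])]
retainer_mid [(0.58, [379.2, 252.7])]
stud_head [(0.78, [382.3, 280.0])]
plate1 [(0.97, [340.6, 216.6]), (0.84, [321.8, 313.7]), (0.78, [235.5, 239.0])]
plate4 [(0.97, [340.6, 216.6]), (0.84, [321.8, 313.7]), (0.78, [235.5, 239.0])]
dropper_bottle [(0.65, [160.7, 293.3]), (0.59, [284.3, 186.2])]
armature_bar [(0.61, [398.0, 194.6]), (0.22, [376.9, 251.2])]
screwdriver [(0.81, [277.8, 263.3]), (0.63, [339.0, 218.7])]
```

Run:
```python
import cv2
a=cv2.imread('pics/scene0.png');cv2.imwrite('pics/s1.png',cv2.resize(a[150:390,120:440],(800,600),interpolation=cv2.INTER_CUBIC))
a=cv2.imread('pics/top0.png');cv2.imwrite('pics/t1.png',cv2.resize(a[130:340,210:490],(800,600),interpolation=cv2.INTER_CUBIC))
```

```text
(no output)
```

View pics/s1.png

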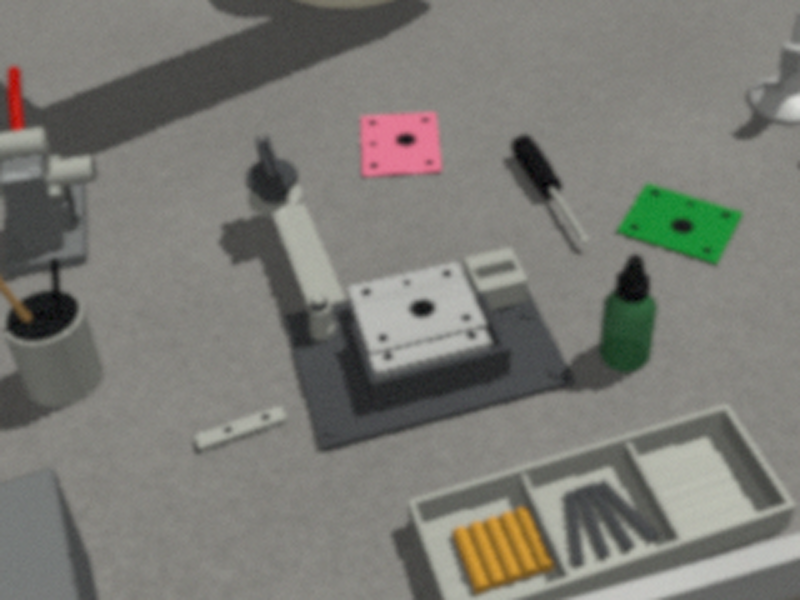

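View pics/t1.png

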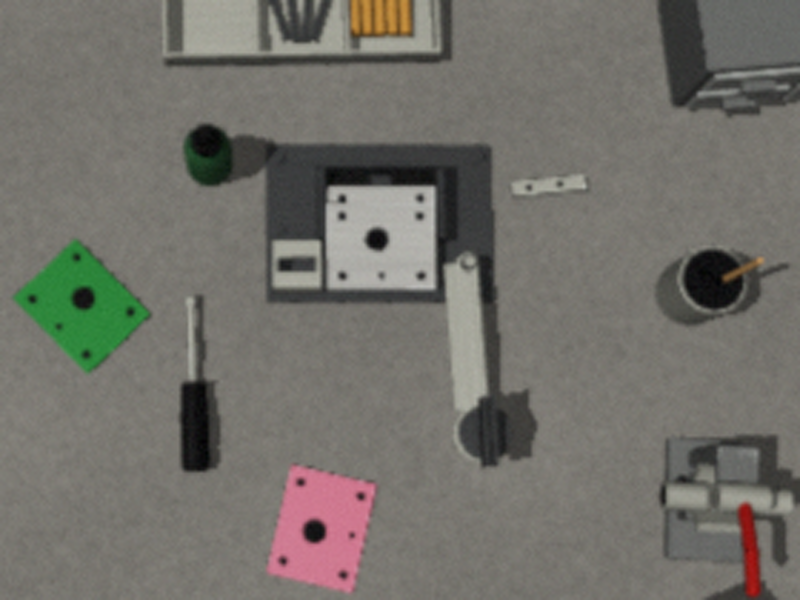

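View pics/scene0.png

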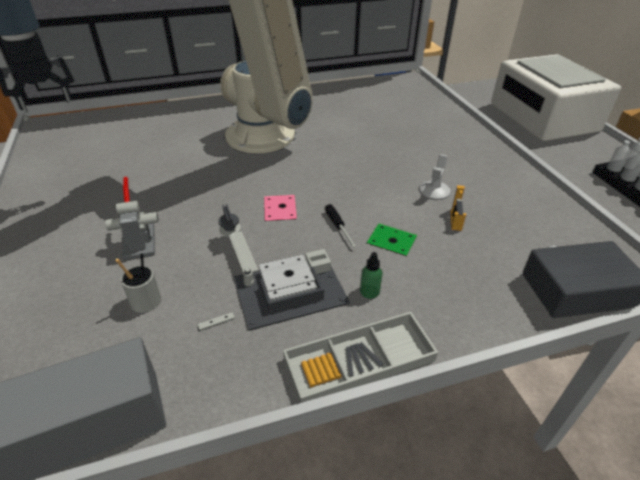

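View pics/top0.png

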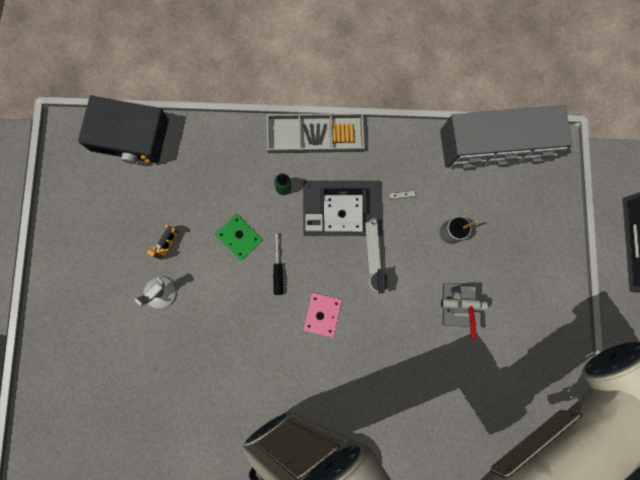

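The top view shows the rack at about (303–382, 181–236), the mouth facing the robot, the catch at (313,222), the hinge at (374,222) and the stud at (379,282). The screwdriver and the pink and green look-alikes stand clear. Next I fit the rack pose.

```bash
cat > h.py <<'E'
import numpy as np
from scipy.optimize import least_squares
from scipy.spatial.transform import Rotation as Ro
CAM={}
def proj(f,X):
    X=np.atleast_2d(X);c=X@np.array(f['R']).T+f['t'];K=f['intrinsics'];return (c[:,:2]/c[:,2:])*[K[0,0],K[1,1]]+[K[0,2],K[1,2]]
def onplane(f,uv,z):
    K=f['intrinsics'];R=np.array(f['R']);o=-R.T@f['t'];d=R.T@np.array([(uv[0]-K[0,2])/K[0,0],(uv[1]-K[1,2])/K[1,1],1]);return o+d*(z-o[2])/d[2]
def R2w(p,X): # rack pose x,y,th
    c,s=np.cos(p[2]),np.sin(p[2]);X=np.atleast_2d(X);return np.c_[p[0]+c*X[:,0]-s*X[:,1],p[1]+s*X[:,0]+c*X[:,1],X[:,2]]
E
python3 - <<'E'
from h import *
from station import manip
T=manip.grab_frame('top');S=manip.grab_frame('scene')
c=np.array([[75,106,6],[75,-106,6],[-75,-106,6],[-75,106,6]])/1000
top=[(303.5,181.5),(381.5,180.8),(382.2,236),(303.5,236)]
X=list(c)+[[-.05,.078,.032],[-.04,0,.022],[-.05,-.078,.035]]
uv=top+[(311.4,223.1),(343.5,218.1),(371.6,223.9)]
s=0.4
Xs=[[-.05,.078,.032],[-.05,-.078,.035],[.075,-.106,.006],[.075,.106,.006]]
us=[(341.4,231.3),(247,276.4),(120+320*s,150+448*s),(120+570*s,150+378*s)]
ck=lambda p:np.r_[(proj(T,R2w(p,np.array(X)))-uv).ravel(),(proj(S,R2w(p,np.array(Xs)))-us).ravel()]
r=least_squares(ck,[.55,-.05,0],loss='soft_l1');print(r.x);print(ck(r.x).reshape(-1,2).round(1))
p=r.x
for n,a in dict(stud=(382.3,280,.0625),mid=(379.2,252.7,.037)).items():
    w=onplane(T,a[:2],a[2]);print(n,w)
h=R2w(p,[-.05,-.078,.035])[0];print('hinge',h)
w=onplane(T,(382.3,280),.0625);print(np.hypot(*(w-h)[:2]));w=onplane(S,(231,217.7),.0625);print('S stud',w)
for q,uv in dict(bottle=(284.3,186.2),bar=(398,194.6),scr=(277.8,263.3),drv=(278.6,293)).items(): print(q,onplane(T,uv,0))
print(onplane(T,(320,315),0),onplane(T,(239,237),0))
E
```

```text
[ 0.67618842 -0.07763435  0.02638398]
[[ -0.8  -1.3]
 [ -0.5  -0.2]
 [  0.2  -0.8]
 [ -0.8  -0.8]
 [  2.1   1. ]
 [ -0.5   3. ]
 [  1.7   0.1]
 [-24.5  24.3]
 [ -0.   -5.5]
 [ -0.   -0.8]
 [  1.4   0.4]]
stud [ 0.48100261 -0.1759722   0.0625    ]
mid [ 0.55298477 -0.17213495  0.037     ]
hinge [ 0.62826353 -0.15692625  0.035     ]
0.14848746349024391
S stud [ 0.47540847 -0.16241822  0.0625    ]
bottle [0.73195239 0.0795786  0.        ]
bar [ 0.71789957 -0.22896088  0.        ]
scr [0.52267013 0.08992456 0.        ]
drv [0.44497729 0.08517829 0.        ]
[ 0.39065345 -0.02405949  0.        ] [0.58996537 0.19480962 0.        ]
```

```bash
cat >> h.py <<'E'
def toolR(s):
    q=s['tcp_rot'];return Ro.from_quat([q[1],q[2],q[3],q[0]]).as_matrix()
def go(s,target,zaxis=None):
    "prints deltas in tool cm; zaxis = wanted world yaw (rad) of jaw axis"
    R=toolR(s);d=R.T@(np.array(target)-s['tcp_pos'])*100
    print('t',round(s['t'],2),'tcp',np.round(s['tcp_pos'],4),'q',np.round(s['qpos'],2),'F',np.round(s['contact_force'],1),'w',round(s['width'],4))
    print('axes x',R[:,0].round(3),'y',R[:,1].round(3),'z',R[:,2].round(3))
    print('delta cm (tool axes now)',d.round(2))
    if zaxis is not None:
        z=np.arctan2(R[1,2],R[0,2]);# + about tool x (down) = clockwise => yaw falls
        print('turn',[round(((z-a+np.pi)%(2*np.pi))-np.pi,3) for a in(zaxis,zaxis+np.pi)])
E
python3 - <<'E'
from h import *
from station import manip
go(manip.state(),[.53,-.09,.25],np.pi/2+.026)
f=manip.grab_frame('wrist');print(f['hand_eye'],f['intrinsics'])
E
```

```text
t 1.3 tcp [ 0.1609 -0.5259  0.2313] q [-0.99  0.26  0.11  0.   -1.42 -0.28] F [0.5 0.3 0.3] w 0.0855
axes x [-0.  0. -1.] y [-0.956 -0.292  0.   ] z [-0.292  0.956  0.   ]
delta cm (tool axes now) [ -1.87 -48.05  30.89]
turn [np.float64(0.271), np.float64(-2.871)]
[[-1.81535157e-05 -2.87539023e-01  9.57768923e-01 -1.41782435e-01]
 [-6.93506183e-04 -9.57768689e-01 -2.87538966e-01  7.31237725e-02]
 [ 9.99999759e-01 -6.69438513e-04 -1.82023221e-04 -5.08550024e-04]
 [ 0.00000000e+00  0.00000000e+00  0.00000000e+00  1.00000000e+00]] [[371.64829954   0.         312.07743562]
 [  0.         371.64829954 237.51013445]
 [  0.           0.           1.        ]]
```

Emit:
carry_out(
  deltas="-0.15 -4 2.57 0; -0.15 -4 2.57 0; -0.15 -4 2.57 0; -0.15 -4 2.57 0; -0.15 -4 2.57 0",
)

```text
t: 1.85
tcp_pos: [0.3154, -0.343, 0.2391]
tcp_rot: [-0.421, 0.569, -0.421, -0.568]
contact_force: [1.0, -0.8, -0.1]
width: 0.0855
```

Emit:
carry_out(
  deltas="-0.15 -4 2.57 0; -0.15 -4 2.57 0; -0.15 -4 2.57 0; -0.15 -4 2.57 0; -0.15 -4 2.57 0",
)

```text
t: 2.35
tcp_pos: [0.4692, -0.1614, 0.2467]
tcp_rot: [-0.421, 0.569, -0.42, -0.568]
contact_force: [0.9, -1.0, -0.0]
width: 0.0853
```

Emit:
carry_out(
  deltas="-0.15 -4 2.57 0; -0.15 -4 2.57 0; 0 0 0 0.135; 0 0 0 0.136; 0 0 0 0",
  hand=0.5,
)

```text
t: 2.85
tcp_pos: [0.5299, -0.0902, 0.2491]
tcp_rot: [0.494, -0.506, 0.494, 0.506]
contact_force: [0.2, 0.3, 0.5]
width: 0.0427
```

```bash
cat >> h.py <<'E'
def wcam(s,f):
    H=np.array(f['hand_eye']);R=toolR(s);return R@H[:3,:3],R@H[:3,3]+s['tcp_pos'],f['intrinsics']
def wproj(c,X):
    Rc,o,K=c;v=(np.atleast_2d(X)-o)@Rc;r=np.hypot(v[:,0],v[:,1]);th=np.arctan2(r,v[:,2]);return v[:,:2]/r[:,None]*(th*K[0,0])[:,None]+[K[0,2],K[1,2]]
def wplane(c,uv,z):
    Rc,o,K=c;d=np.array(uv,float)-[K[0,2],K[1,2]];r=np.hypot(*d);th=r/K[0,0];v=Rc@np.r_[d/r*np.sin(th),np.cos(th)];return o+v*(z-o[2])/v[2]
E
python3 - <<'E'
from h import *
from station import manip
import cv2
s=manip.state();go(s,[.53,-.09,.25],np.pi/2+.026)
f=manip.grab_frame('wrist');c=wcam(s,f);im=f['color'][:,:,::-1].copy();cv2.imwrite('pics/w1.png',im)
for q in('rack','stack_front','catch','retainer_hinge','retainer_mid','stud_head','plate1'):
    r=manip.pinpoint('wrist',q);z=dict(rack=0,stack_front=.022,catch=.032,retainer_hinge=.035,retainer_mid=.037,stud_head=.0625,plate1=.014)[q]
    print(q,[(round(d['score'],2),[round(float(v),1) for v in d['uv']],wplane(c,d['uv'],z).round(4)) for d in r[:3]])
E
```

```text
t 2.85 tcp [ 0.5299 -0.0902  0.2491] q [ 0.12  0.23  0.11  0.   -1.46 -1.67] F [0.2 0.3 0.5] w 0.0427
axes x [-0. -0. -1.] y [-1.    -0.025  0.   ] z [-0.025  1.    -0.   ]
delta cm (tool axes now) [-0.09 -0.01  0.02]
turn [np.float64(-0.001), np.float64(3.141)]
rack [(0.4, [73.0, 115.8], array([ 0.4293, -0.3794,  0.    ]))]
stack_front []
catch [(0.77, [389.4, 298.4], array([ 0.6316, -0.0042,  0.032 ])), (0.74, [222.1, 151.8], array([ 0.4793, -0.18  ,  0.032 ]))]
retainer_hinge [(0.93, [245.1, 298.0], array([ 0.6332, -0.1601,  0.035 ]))]
retainer_mid [(0.77, [232.0, 227.5], array([ 0.5546, -0.1704,  0.037 ]))]
stud_head [(0.69, [72.3, 114.6], array([ 0.4324, -0.3344,  0.0625])), (0.63, [221.7, 153.1], array([ 0.4786, -0.1729,  0.0625])), (0.56, [248.2, 300.4], array([ 0.6221, -0.1519,  0.0625]))]
plate1 [(0.94, [374.8, 72.3], array([ 0.3957, -0.0312,  0.014 ])), (0.8, [531.4, 255.6], array([0.5864, 0.1789, 0.014 ])), (0.59, [320.2, 309.5], array([ 0.6554, -0.0784,  0.014 ]))]
```

View pics/w1.png

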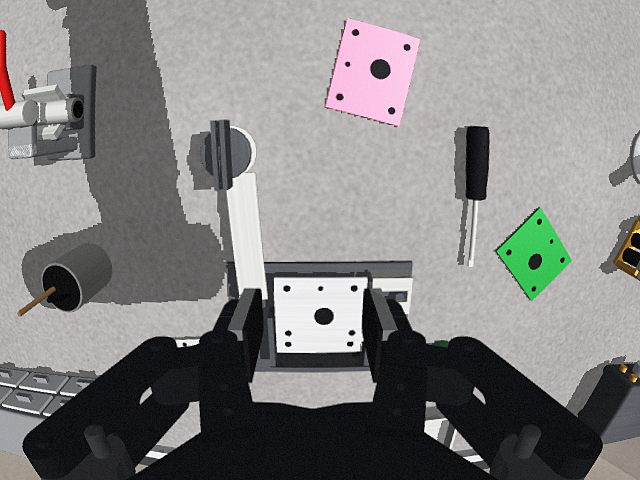

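Run:
```python
import cv2
a=cv2.imread('pics/w1.png');cv2.imwrite('pics/w1c.png',cv2.resize(a[110:385,195:435],(696,600*696//696+198)[:1]+(598,),interpolation=cv2.INTER_CUBIC) if 0 else cv2.resize(a[240:390,215:415],(800,600),interpolation=cv2.INTER_CUBIC))
cv2.imwrite('pics/w1d.png',cv2.resize(a[110:260,170:370],(800,600),interpolation=cv2.INTER_CUBIC))
```

```text
(no output)
```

View pics/w1c.png

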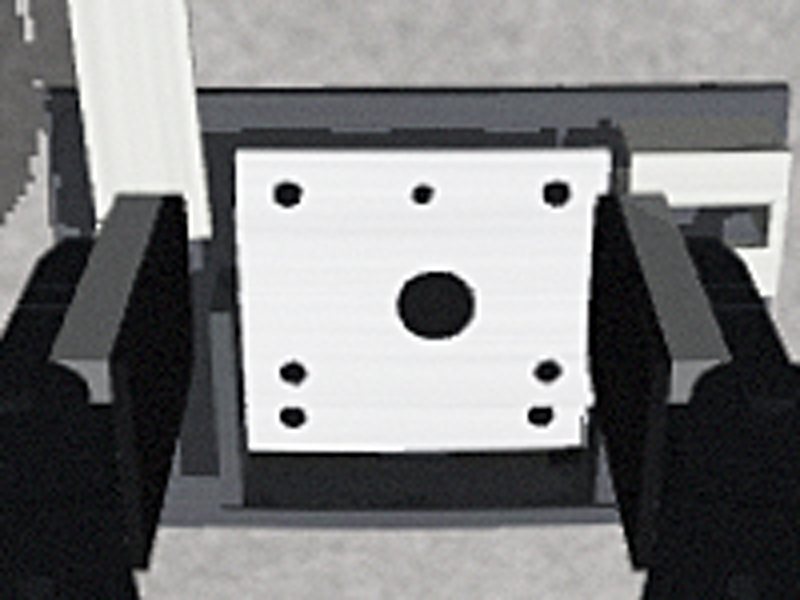

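View pics/w1d.png

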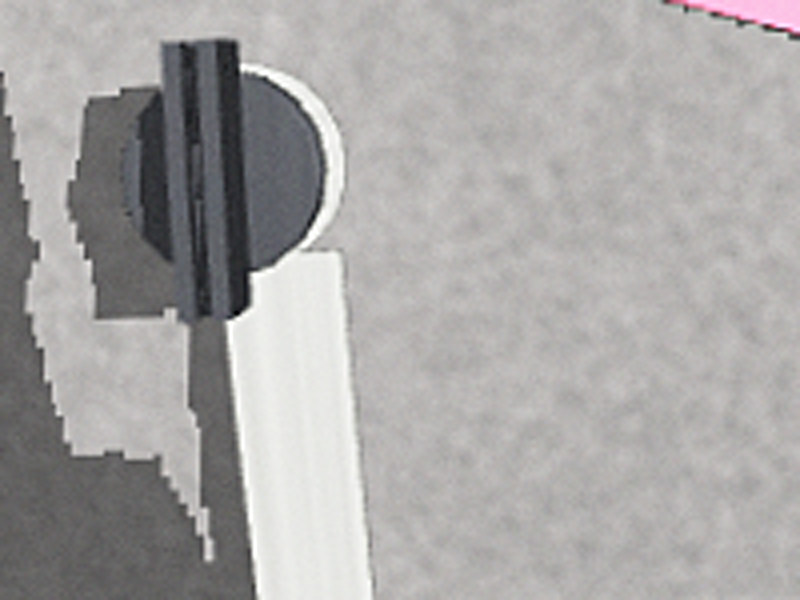

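Run:
```python
from h import *
from station import manip
s=manip.state();f=manip.grab_frame('wrist');c=wcam(s,f)
for n,uv,z in(('fl',(227.5,262.2),.006),('fr',(412,261.7),.006),('slot',(393,296.3),.032),('catchfrontR',(412,278),.032),('plate TL',(274.2,277.3),.03),('plate TR',(367.3,277.3),.03),('plate BL',(277,352.5),.03),('plate BR',(360.5,351.5),.03),('bar bend',(262.5,260),.037),('wing foot',(221,155),.0625),
 ('flangeL',(200.5,153),.0625),('flangeR',(251.5,153),.0625),('flange bottom',(230,178),.0625),('wtop',(215.5,120.3),.0845),('wbot',(224.5,189.5),.0845),('barL1',(227,190),.037),('barR1',(255.5,173),.037),('barL',(234.7,260),.037)):
    print(n,wplane(c,uv,z).round(4))
```

```text
fl [ 0.6037 -0.1847  0.006 ]
fr [0.598  0.0236 0.006 ]
slot [ 0.6289 -0.0008  0.032 ]
catchfrontR [0.6071 0.018  0.032 ]
plate TL [ 0.61   -0.1293  0.03  ]
plate TR [ 0.6076 -0.0308  0.03  ]
plate BL [ 0.7058 -0.1277  0.03  ]
plate BR [ 0.7023 -0.0305  0.03  ]
bar bend [ 0.5882 -0.1405  0.037 ]
wing foot [ 0.4802 -0.1743  0.0625]
flangeL [ 0.4781 -0.1937  0.0625]
flangeR [ 0.4785 -0.1464  0.0625]
flange bottom [ 0.5011 -0.1662  0.0625]
wtop [ 0.4492 -0.1736  0.0845]
wbot [ 0.508  -0.1663  0.0845]
barL1 [ 0.5165 -0.1751  0.037 ]
barR1 [ 0.4996 -0.1466  0.037 ]
barL [ 0.5892 -0.1696  0.037 ]
```

The rack comes out at about (0.676, −0.0785), yaw 0.026. Front corners and top view agree within 1 mm. The top plate juts out about 27 mm. I'm going down in front of the rack.

Emit:
carry_out(
  deltas="4 -0.9 0.17 0; 4 -0.9 0.17 0; 4 -0.9 0.17 0; 4 -0.9 0.17 0; 4 -0.9 0.17 0",
  hand=0.8,
)

```text
t: 3.8
tcp_pos: [0.5748, -0.081, 0.048]
tcp_rot: [-0.494, 0.507, -0.493, -0.506]
contact_force: [0.1, 0.7, 0.5]
width: 0.0168
```

Emit:
carry_out(
  deltas="2 0 0 0; 1.4 0 0 0; 0.5 0 0 0; 0 0 0 0",
)

```text
t: 4.2
tcp_pos: [0.5742, -0.0811, 0.0099]
tcp_rot: [0.493, -0.506, 0.494, 0.507]
contact_force: [-0.1, -0.6, 0.7]
width: 0.017
```

Run:
```python
from h import *
from station import manip
import cv2
s=manip.state();go(s,[.625,-.0795,.010],np.pi/2+.026)
f=manip.grab_frame('wrist');cv2.imwrite('pics/w2.png',f['color'][:,:,::-1])
f=manip.grab_frame('scene');cv2.imwrite('pics/s2.png',cv2.resize(f['color'][180:330,180:380,::-1],(800,600)))
```

```text
t 4.2 tcp [ 0.5742 -0.0811  0.0099] q [ 0.13  0.47 -0.17  0.   -0.93 -1.67] F [-0.1 -0.6  0.7] w 0.017
axes x [-0.001 -0.    -1.   ] y [-1.    -0.026  0.001] z [-0.026  1.    -0.   ]
delta cm (tool axes now) [-0.02 -5.08  0.03]
turn [np.float64(-0.0), np.float64(3.142)]
```

View pics/w2.png

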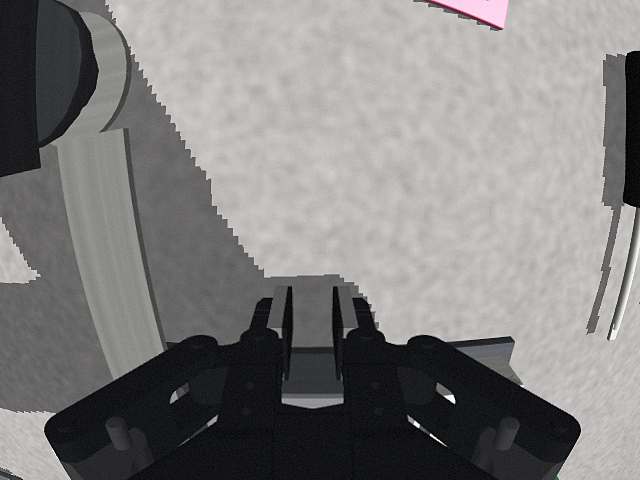

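View pics/s2.png

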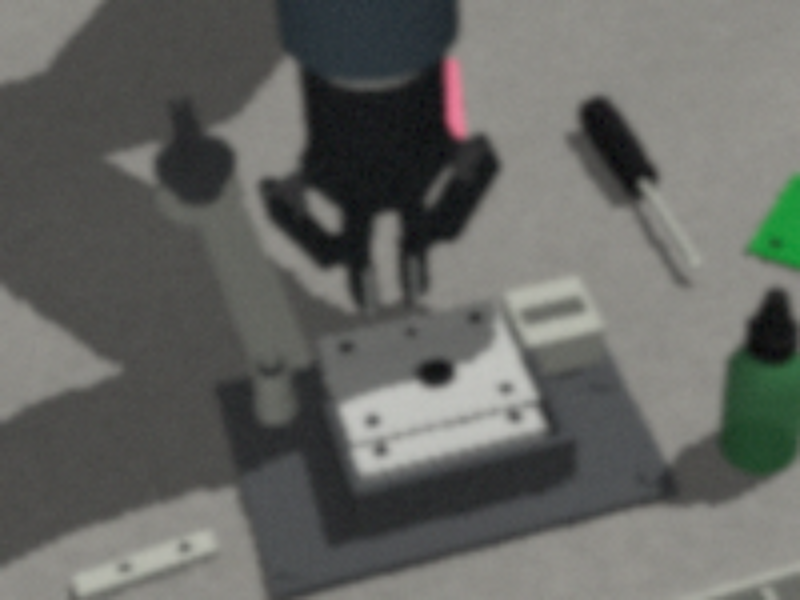

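The fingers are centred just in front of the stack, clear of the bar at the left and the catch at the right. Now I push, gently at the end.

Emit:
carry_out(
  deltas="0 -1 0.01 0; 0 -0.9 0 0; 0 -0.8 0 0; 0 -0.7 0 0; 0 -0.7 0 0",
)

```text
t: 4.8
tcp_pos: [0.6158, -0.0798, 0.0101]
tcp_rot: [0.493, -0.506, 0.494, 0.507]
contact_force: [-2.1, 0.7, 1.2]
width: 0.0172
```

Emit:
carry_out(
  deltas="0 -0.3 0.01 0; 0 -0.2 0 0; 0 -0.2 0 0; 0 0 0 0",
)

```text
t: 5.2
tcp_pos: [0.6222, -0.0796, 0.01]
tcp_rot: [0.493, -0.506, 0.494, 0.507]
contact_force: [-0.9, -1.2, -0.5]
width: 0.0172
```

Emit:
carry_out(
  deltas="0 -0.1 0 0; 0 -0.1 0 0; 0 0 0 0",
)

```text
t: 5.5
tcp_pos: [0.6244, -0.0795, 0.0102]
tcp_rot: [0.493, -0.506, 0.494, 0.506]
contact_force: [-1.7, 0.1, -0.9]
width: 0.0169
```

Emit:
carry_out(
  deltas="0 -0.1 0 0; 0 -0.1 0 0; 0 0 0 0",
)

```text
t: 5.8
tcp_pos: [0.6266, -0.0794, 0.0103]
tcp_rot: [-0.494, 0.506, -0.493, -0.506]
contact_force: [-2.2, -0.1, -0.8]
width: 0.0171
```

Emit:
carry_out(
  deltas="0 -0.1 0 0; 0 -0.1 0 0; 0 0 0 0",
)

```text
t: 6.1
tcp_pos: [0.6286, -0.0794, 0.0103]
tcp_rot: [-0.494, 0.506, -0.493, -0.506]
contact_force: [-1.4, -0.0, -0.2]
width: 0.0169
```

Emit:
carry_out(
  deltas="0 -0.1 0 0; 0 -0.1 0 0; 0 0 0 0",
)

```text
t: 6.4
tcp_pos: [0.6306, -0.0793, 0.0103]
tcp_rot: [-0.494, 0.506, -0.493, -0.506]
contact_force: [-1.7, -0.3, -0.7]
width: 0.017
```

Emit:
carry_out(
  deltas="0 -0.1 0 0; 0 -0.1 0 0; 0 0 0 0",
)

```text
t: 6.7
tcp_pos: [0.6309, -0.0794, 0.0101]
tcp_rot: [0.493, -0.506, 0.494, 0.507]
contact_force: [-6.5, -0.4, 3.1]
width: 0.0166
```

Emit:
carry_out(
  deltas="0 -0.1 0 0; 0 -0.1 0 0; 0 0 0 0",
)

```text
t: 7.0
tcp_pos: [0.6309, -0.0795, 0.0097]
tcp_rot: [0.492, -0.505, 0.495, 0.508]
contact_force: [-11.6, 0.6, 5.0]
width: 0.0172
```

Run:
```python
from h import *
from station import manip
import cv2
s=manip.state();go(s,[.625,-.0795,.010],np.pi/2+.026)
f=manip.grab_frame('scene');cv2.imwrite('pics/s3.png',cv2.resize(f['color'][220:330,220:367,::-1],(800,600)))
```

```text
t 7.0 tcp [ 0.6309 -0.0795  0.0097] q [ 0.12  0.57  0.01 -0.   -1.01 -1.66] F [-11.6   0.6   5. ] w 0.0172
axes x [-0.007 -0.    -1.   ] y [-1.    -0.025  0.007] z [-0.025  1.    -0.   ]
delta cm (tool axes now) [-0.03  0.59  0.02]
turn [np.float64(-0.001), np.float64(3.141)]
```

View pics/s3.png

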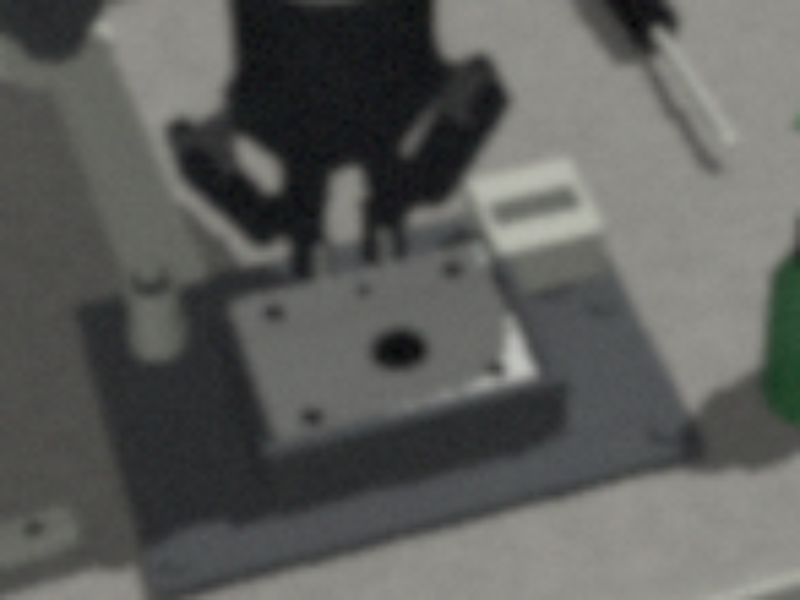

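Firm stop at x=0.631 with 11.6 N, and the plates look aligned. I back off and inspect.

Emit:
carry_out(
  deltas="0 0.5 0 0; 0 2 0 0; 0 4.5 0 0; -4 4.5 0 0; -4 2 0 0",
)

```text
t: 7.55
tcp_pos: [0.5041, -0.0826, 0.0831]
tcp_rot: [0.493, -0.506, 0.494, 0.507]
contact_force: [1.7, 1.0, 1.0]
width: 0.0171
```

Emit:
carry_out(
  deltas="-4 1 0 0; -4 0 0 0; 0 0 0 0",
  hand=1,
)

```text
t: 7.85
tcp_pos: [0.5016, -0.0831, 0.1708]
tcp_rot: [-0.497, 0.511, -0.489, -0.503]
contact_force: [0.8, 0.3, -0.5]
width: 0.0
```

Run:
```python
from h import *
from station import manip
import cv2
s=manip.state();go(s,[.625,-.0795,.010],np.pi/2+.026)
f=manip.grab_frame('wrist');c=wcam(s,f);im=f['color'][:,:,::-1].copy()
cv2.imwrite('pics/w3.png',im)
p=[.676,-.0785,.026]
L=lambda P:wproj(c,R2w(p,np.array(P)/1000.)).round(1)
print('home front edge top',L([[-40,-50,30],[-40,50,30],[-40,-50,14],[-40,50,14]]).tolist())
print('base',L([[-75,-106,6],[-75,106,6]]).tolist(),'catch',L([[-50,78,32]]).tolist())
```

```text
t 7.85 tcp [ 0.5016 -0.0831  0.1708] q [ 0.15  0.19 -0.13  0.   -1.23 -1.69] F [ 0.8  0.3 -0.5] w 0.0
axes x [ 0.016 -0.    -1.   ] y [-1.    -0.027 -0.016] z [-0.027  1.    -0.001]
delta cm (tool axes now) [ 16.27 -12.09   0.04]
turn [np.float64(0.001), np.float64(-3.141)]
home front edge top [[259.2, 360.4], [366.4, 360.5], [261.2, 350.8], [364.3, 350.8]]
base [[203.2, 314.1], [422.4, 314.2]] catch [[397.1, 352.0]]
```

View pics/w3.png

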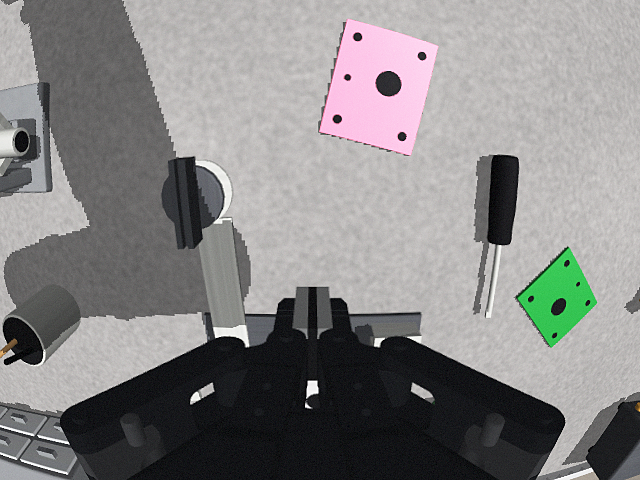

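Emit:
carry_out(
  deltas="-4 0 0 0; -2 -1 0 0; 0 0 0 0; 0 0 0 0",
  hand=0.3,
)

```text
t: 8.3
tcp_pos: [0.5074, -0.0822, 0.2226]
tcp_rot: [0.494, -0.506, 0.493, 0.507]
contact_force: [-0.1, -0.3, -0.5]
width: 0.0579
```

Run:
```python
from h import *
from station import manip
import cv2
s=manip.state();go(s,[.625,-.0795,.010],np.pi/2+.026)
f=manip.grab_frame('wrist');c=wcam(s,f);im=f['color'][:,:,::-1].copy()
cv2.imwrite('pics/w4.png',cv2.resize(im[210:360,215:415],(800,600),interpolation=cv2.INTER_CUBIC))
p=[.676,-.0785,.026]
L=lambda P:((wproj(c,R2w(p,np.array(P)/1000.))-[215,210])*4).round(0)
print('home front edge',L([[-40,-50,30],[-40,50,30],[-40,-50,14],[-40,50,14]]).tolist())
print('3mm fwd bottom plate',L([[-43,-50,18],[-43,50,18]]).tolist())
print('base',L([[-75,-106,6],[-75,106,6]]).tolist(),'catch',L([[-50,78,32]]).tolist())
```

```text
t 8.3 tcp [ 0.5074 -0.0822  0.2226] q [ 0.14  0.19 -0.   -0.   -1.38 -1.69] F [-0.1 -0.3 -0.5] w 0.0579
axes x [-0.     0.001 -1.   ] y [-1.    -0.026  0.   ] z [-0.026  1.     0.001]
delta cm (tool axes now) [ 21.26 -11.77  -0.04]
turn [np.float64(-0.0), np.float64(3.141)]
home front edge [[197.0, 481.0], [579.0, 481.0], [203.0, 451.0], [572.0, 451.0]]
3mm fwd bottom plate [[201.0, 449.0], [575.0, 449.0]]
base [[-3.0, 319.0], [779.0, 318.0]] catch [[689.0, 449.0]]
```

View pics/w4.png

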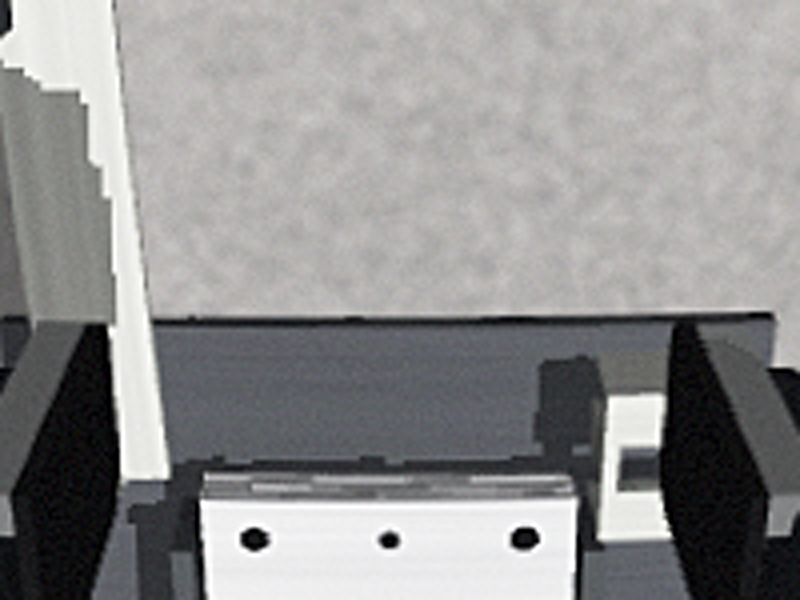

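The calibration check shows the plate edges and the catch slot about 5 mm beyond the prediction. The firm contact at 0.631+0.011 and the catch and hinge pinpoints agree on rack x≈0.682, and the bar length then comes to 156 mm. The plates form one straight front face, so they are home. I turn the tool ready to push the bar.

Emit:
carry_out(
  deltas="0 0 0 -0.146; 0 0 0 -0.146; 0 0 0 -0.146; 0 0 0 -0.146; 0 0 0 -0.146",
  hand=1,
)

```text
t: 8.85
tcp_pos: [0.5064, -0.0824, 0.2219]
tcp_rot: [0.278, -0.649, 0.279, 0.651]
contact_force: [0.7, 0.1, -0.4]
width: 0.0
```

Emit:
carry_out(
  deltas="0 0 0 -0.146; 0 0 0 -0.146; 0 0 0 -0.146; 0 0 0 -0.146; 0 0 0 -0.146",
)

```text
t: 9.35
tcp_pos: [0.5064, -0.0824, 0.2219]
tcp_rot: [0.028, -0.706, 0.028, 0.707]
contact_force: [-0.4, 0.4, -0.1]
width: -0.0
```

Emit:
carry_out(
  deltas="0 0 0 -0.146; 0 0 0 -0.146; 0 0 0 -0.146; 0 0 0 -0.146; 0 0 0 -0.146",
)

```text
t: 9.85
tcp_pos: [0.5064, -0.0825, 0.2218]
tcp_rot: [-0.226, -0.669, -0.226, 0.671]
contact_force: [-0.6, 0.9, -0.0]
width: 0.0002
```

Emit:
carry_out(
  deltas="0 0 0 -0.146; 0 0 0 -0.146; 0 0 0 -0.146; 0 0 0 -0.146; 0 0 0 -0.146",
)

```text
t: 10.35
tcp_pos: [0.5064, -0.0825, 0.2219]
tcp_rot: [-0.45, -0.544, -0.451, 0.546]
contact_force: [0.5, -0.1, -0.3]
width: 0.0001
```

Emit:
carry_out(
  deltas="0 0 0 -0.146; 0 0 0 -0.146; 0 0 0 0",
)

```text
t: 10.65
tcp_pos: [0.5065, -0.0825, 0.2221]
tcp_rot: [0.523, 0.475, 0.524, -0.476]
contact_force: [-0.6, -0.1, -0.6]
width: -0.0001
```

Run:
```python
from h import *
from station import manip
s=manip.state();go(s,[.5574,-.1995,.12],np.pi+.026+1.63)
```

```text
t 10.65 tcp [ 0.5065 -0.0825  0.2221] q [ 0.14  0.19 -0.   -0.   -1.38  1.52] F [-0.6 -0.1 -0.6] w -0.0001
axes x [-0.002  0.    -1.   ] y [ 0.995  0.097 -0.002] z [ 0.097 -0.995 -0.   ]
delta cm (tool axes now) [10.19  3.96 12.15]
turn [np.float64(0.012), np.float64(-3.129)]
```

Emit:
carry_out(
  deltas="2 1 3 0; 2 1 3 0; 2 1 3 0; 2 1 3.15 0; 2 0 0 0",
)

```text
t: 11.15
tcp_pos: [0.5587, -0.2025, 0.1209]
tcp_rot: [0.521, 0.477, 0.522, -0.478]
contact_force: [-0.3, 0.6, -0.4]
width: 0.0001
```

Run:
```python
from h import *
from station import manip
import cv2
s=manip.state();go(s,[.5574,-.1995,.02],np.pi+.026+1.63)
f=manip.grab_frame('wrist');c=wcam(s,f);im=f['color'][:,:,::-1].copy()
cv2.imwrite('pics/w5.png',im)
f=manip.grab_frame('scene');cv2.imwrite('pics/s5.png',cv2.resize(f['color'][180:330,130:330,::-1],(800,600)))
```

```text
t 11.15 tcp [ 0.5587 -0.2025  0.1209] q [-0.08  0.4   0.02  0.   -1.2   1.74] F [-0.3  0.6 -0.4] w 0.0001
axes x [-0.002 -0.    -1.   ] y [ 0.996  0.089 -0.002] z [ 0.089 -0.996  0.   ]
delta cm (tool axes now) [10.09 -0.08 -0.32]
turn [np.float64(0.003), np.float64(-3.138)]
```

View pics/w5.png

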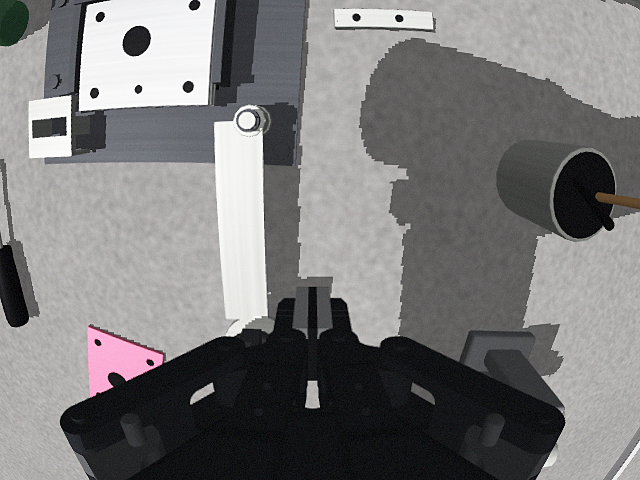

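View pics/s5.png

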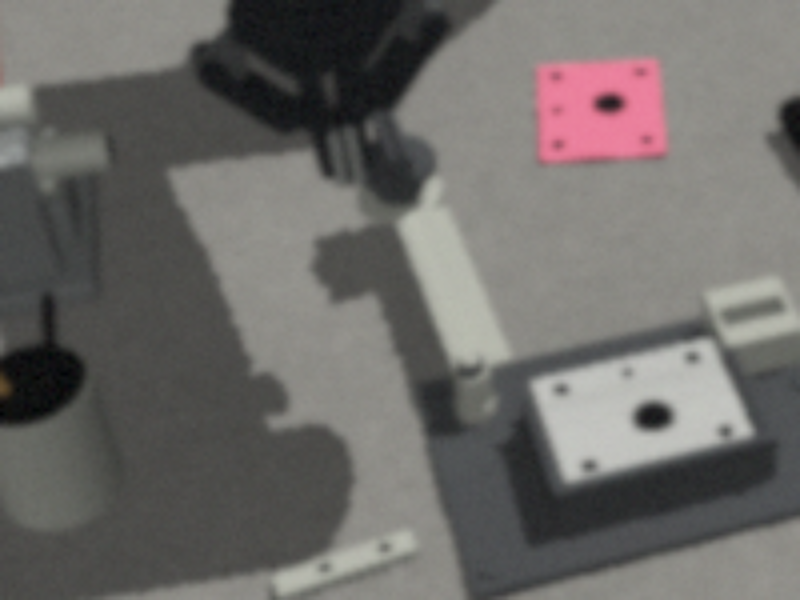

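Emit:
carry_out(
  deltas="3.5 0 0 0; 3.5 0 0 0; 2 0 0 0; 1 0 0 0; 0 0 0 0",
)

```text
t: 11.75
tcp_pos: [0.5581, -0.1992, 0.0231]
tcp_rot: [0.523, 0.475, 0.524, -0.476]
contact_force: [0.7, -0.5, 0.7]
width: 0.0002
```

Emit:
carry_out(
  deltas="0 0 -0.5 0; 0 0 -0.5 0; 0 0 -0.4 0; 0 0 0 0",
)

```text
t: 12.15
tcp_pos: [0.5577, -0.1851, 0.0244]
tcp_rot: [0.524, 0.476, 0.523, -0.475]
contact_force: [0.4, -0.7, 0.3]
width: -0.0002
```

Run:
```python
from h import *
from station import manip
import cv2
s=manip.state();go(s,[.5574,-.1995,.02],np.pi+.026+1.63)
f=manip.grab_frame('scene');cv2.imwrite('pics/s6.png',cv2.resize(f['color'][180:330,130:330,::-1],(800,600)))
```

```text
t 12.15 tcp [ 0.5577 -0.1851  0.0244] q [-0.05  0.47 -0.13  0.   -0.97  1.72] F [ 0.4 -0.7  0.3] w -0.0002
axes x [ 0.002 -0.    -1.   ] y [0.995 0.097 0.002] z [ 0.097 -0.995  0.   ]
delta cm (tool axes now) [ 0.44 -0.17  1.43]
turn [np.float64(0.012), np.float64(-3.13)]
```

View pics/s6.png

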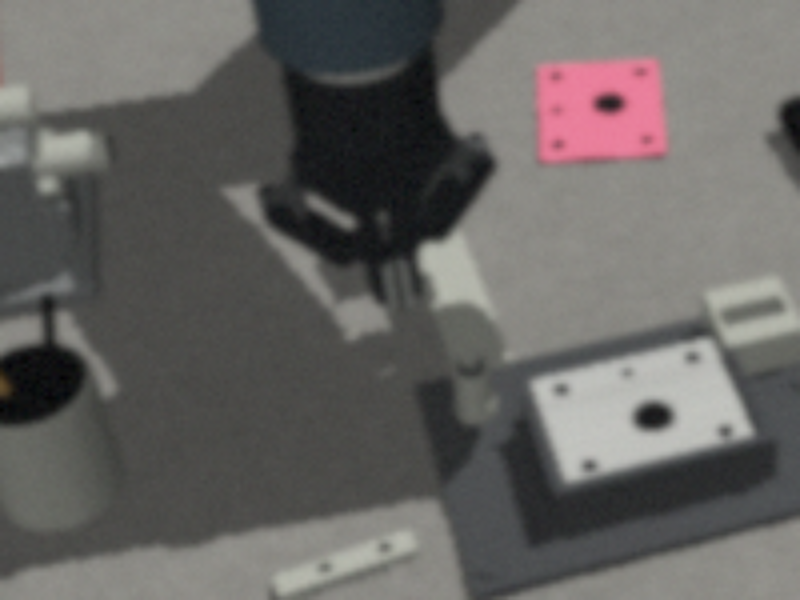

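Emit:
carry_out(
  deltas="0.1 -0.17 -0.79 0.1; 0.1 -0.17 -0.79 0.1; 0.1 -0.17 -0.79 0.1; 0.1 -0.17 -0.79 0.1; 0 -0.17 -0.79 0.1",
)

```text
t: 12.7
tcp_pos: [0.5529, -0.1462, 0.0199]
tcp_rot: [-0.389, -0.591, -0.388, 0.591]
contact_force: [0.7, -2.2, 0.3]
width: -0.0002
```

```bash
cat >> h.py <<'E'
def bar(s,p=(.682,-.0785,.026)):
    h=R2w(p,[-.05,-.078,.035])[0][:2];R=toolR(s);r=s['tcp_pos'][:2]-h
    u=-R[:2,1];n=-R[:2,2];print('tool-bar angle left',round(np.arctan2(u[1],u[0])%(2*np.pi)-(np.pi/2+p[2]),3),'u,n mm',(r@u*1000).round(1),(r@n*1000).round(1),'z',s['tcp_pos'][2].round(4),'F',s['contact_force'].round(1),'q6',s['qpos'][5].round(2),'t',s['t'])
E
python3 - <<'E'
from h import *
from station import manip
import cv2
bar(manip.state())
f=manip.grab_frame('scene');cv2.imwrite('pics/s7.png',cv2.resize(f['color'][180:330,130:330,::-1],(800,600)))
E
```

```text
tool-bar angle left 1.137 u,n mm 79.1 -21.6 z 0.0199 F [ 0.7 -2.2  0.3] q6 1.15 t 12.7
```

View pics/s7.png

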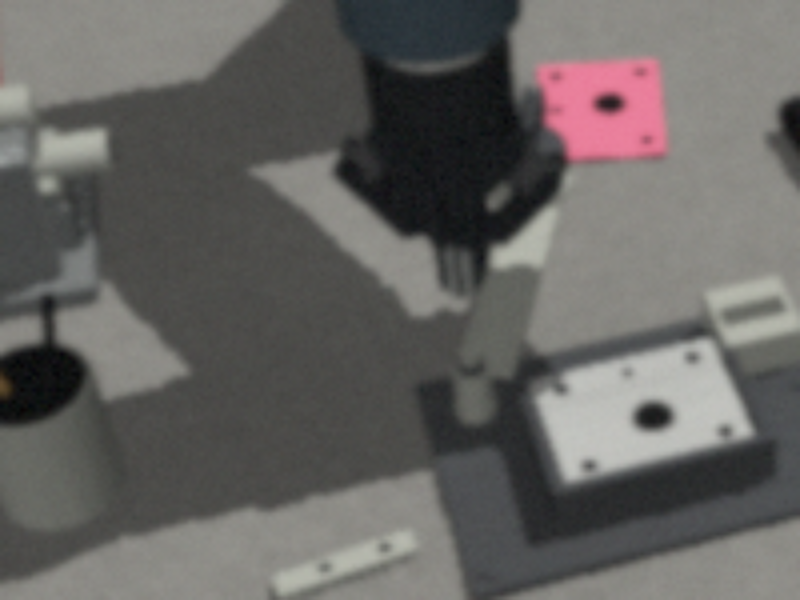

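The bar swings along with the fingers, so I go on.

Emit:
carry_out(
  deltas="0 -0.17 -0.79 0.1; 0 -0.17 -0.79 0.1; 0 -0.17 -0.79 0.1; 0 -0.17 -0.79 0.1; 0 -0.17 -0.79 0.1",
)

```text
t: 13.25
tcp_pos: [0.5678, -0.1092, 0.0196]
tcp_rot: [-0.231, -0.668, -0.231, 0.669]
contact_force: [-0.6, -1.3, 1.4]
width: -0.0004
```

Run:
```python
from h import *
from station import manip
import cv2
bar(manip.state())
f=manip.grab_frame('scene');cv2.imwrite('pics/s8.png',cv2.resize(f['color'][180:330,180:380,::-1],(800,600)))
```

```text
tool-bar angle left 0.639 u,n mm 79.2 -22.2 z 0.0196 F [-0.6 -1.3  1.4] q6 0.58 t 13.25
```

View pics/s8.png

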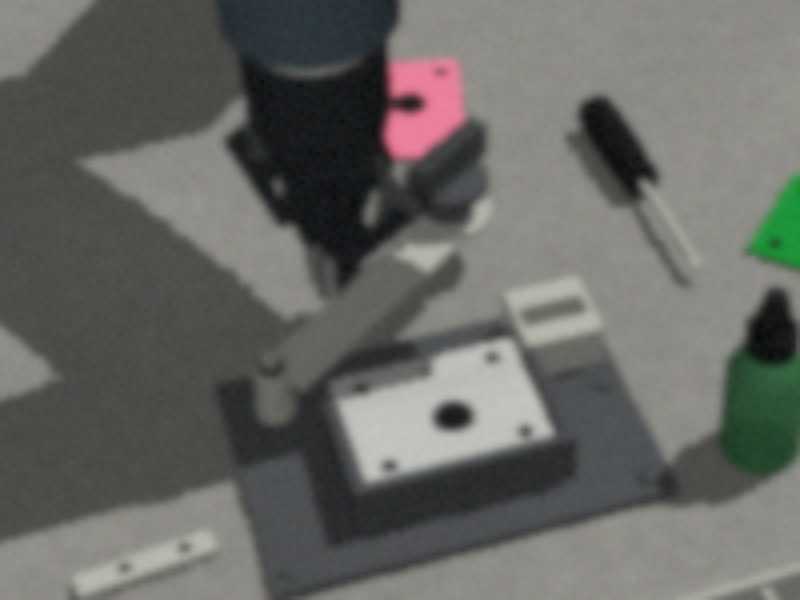

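Emit:
carry_out(
  deltas="0 -0.17 -0.79 0.1; 0 -0.17 -0.79 0.1; 0 -0.17 -0.79 0.1; 0 -0.17 -0.79 0.1; 0 -0.17 -0.79 0.1",
)

```text
t: 13.8
tcp_pos: [0.5986, -0.0838, 0.0193]
tcp_rot: [-0.059, -0.704, -0.059, 0.705]
contact_force: [-1.8, 0.2, 1.0]
width: -0.0
```

Emit:
carry_out(
  deltas="0 -0.1 -0.4 0.05; 0 -0.1 -0.4 0.05; 0 0 -0.2 0.02; 0 0 0 0",
)

```text
t: 14.2
tcp_pos: [0.6089, -0.0807, 0.0193]
tcp_rot: [-0.017, -0.707, -0.017, 0.707]
contact_force: [-0.5, -0.3, -0.3]
width: 0.0003
```

Run:
```python
from h import *
from station import manip
import cv2
bar(manip.state())
f=manip.grab_frame('scene');cv2.imwrite('pics/s9.png',cv2.resize(f['color'][180:330,180:380,::-1],(800,600)))
```

```text
tool-bar angle left 0.023 u,n mm 78.2 -21.4 z 0.0193 F [-0.5 -0.3 -0.3] q6 -0.07 t 14.2
```

View pics/s9.png

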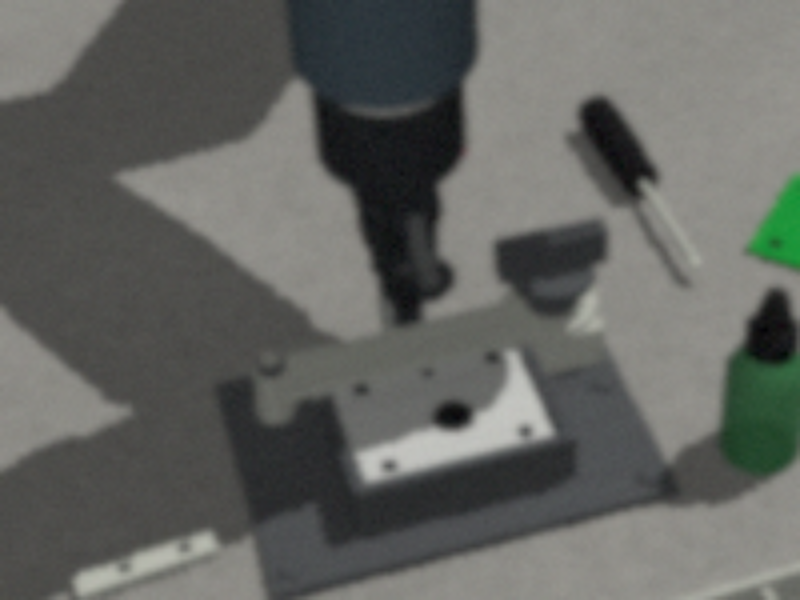

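Nearly shut. I creep until the stop is felt.

Emit:
carry_out(
  deltas="0 0 -0.1 0.01; 0 0 -0.1 0.01; 0 0 0 0",
)

```text
t: 14.55
tcp_pos: [0.6104, -0.0805, 0.0193]
tcp_rot: [-0.009, -0.707, -0.01, 0.707]
contact_force: [-2.7, 1.0, 1.4]
width: 0.0001
```

Emit:
carry_out(
  deltas="0 0 -0.1 0; 0 0 -0.1 0; 0 0 0 0",
)

```text
t: 14.85
tcp_pos: [0.6105, -0.0804, 0.0193]
tcp_rot: [-0.01, -0.705, -0.01, 0.709]
contact_force: [-8.4, 2.8, 5.4]
width: -0.0003
```

Emit:
carry_out(
  deltas="0 0 -0.1 0; 0 0 -0.1 0; 0 0 0 0",
)

```text
t: 15.15
tcp_pos: [0.6106, -0.0805, 0.0192]
tcp_rot: [-0.009, -0.704, -0.01, 0.71]
contact_force: [-15.4, 4.2, 10.2]
width: -0.0
```

The bar is against its stop (15 N, position unchanged). I back off, rise and look over the stud.

Emit:
carry_out(
  deltas="0 0 0.6 0; 0 0 2 0; -1 0 3 0; -4 0 1 0; -4 0 0 0",
)

```text
t: 15.65
tcp_pos: [0.5475, -0.0826, 0.1104]
tcp_rot: [-0.01, -0.707, -0.009, 0.707]
contact_force: [1.1, 0.4, 0.4]
width: -0.0003
```

Emit:
carry_out(
  deltas="-4 0 0 0; -2 0 0 0; 0 0 0 0; 0 0 0 0",
  hand=0.5,
)

```text
t: 16.05
tcp_pos: [0.5496, -0.0822, 0.1699]
tcp_rot: [0.009, 0.708, 0.01, -0.706]
contact_force: [-0.2, -0.2, -0.6]
width: 0.0429
```

Run:
```python
from h import *
from station import manip
import cv2
s=manip.state();go(s,[.630,-.002,.14],np.pi+.026)
f=manip.grab_frame('wrist');c=wcam(s,f);im=f['color'][:,:,::-1].copy()
cv2.imwrite('pics/w10.png',im)
print(wproj(c,R2w([.682,-.0785,.026],np.array([[-50,78,62.5],[-50,78,84.5],[-50,108,84.5],[-50,48,84.5],[-50,-78,37]])/1000)).round(1))
for q in('stud_head','retainer_hinge','retainer_mid'):
    z=dict(retainer_hinge=.035,retainer_mid=.037,stud_head=.0625)[q]
    for k in('wrist',):
        print(q,[(round(d['score'],2),d['uv'],wplane(c,d['uv'],z).round(4)) for d in manip.pinpoint(k,q)[:2]])
f=manip.grab_frame('scene');cv2.imwrite('pics/s10.png',cv2.resize(f['color'][180:330,180:380,::-1],(800,600)))
```

```text
t 16.05 tcp [ 0.5496 -0.0822  0.1699] q [ 0.13  0.29 -0.    0.   -1.28 -0.11] F [-0.2 -0.2 -0.6] w 0.0429
axes x [ 0.002  0.    -1.   ] y [ 0.027 -1.    -0.   ] z [-1.    -0.027 -0.002]
delta cm (tool axes now) [ 3.01 -7.79 -8.25]
turn [np.float64(0.001), np.float64(-3.141)]
[[209.3 330. ]
 [202.3 344.8]
 [207.6 376.1]
 [197.  309.6]
 [202.8 126.7]]
stud_head [(0.69, [207.1, 327.2], array([ 0.6316, -0.0043,  0.0625]))]
retainer_hinge []
retainer_mid [(0.82, [217.2, 223.6], array([ 0.6243, -0.0827,  0.037 ]))]
```

View pics/w10.png

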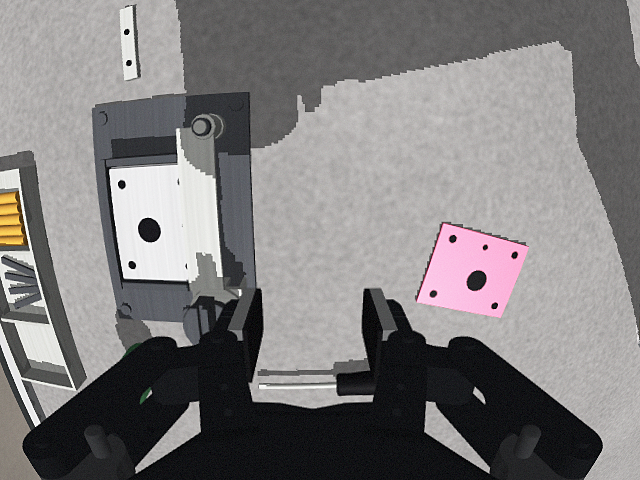

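View pics/s10.png

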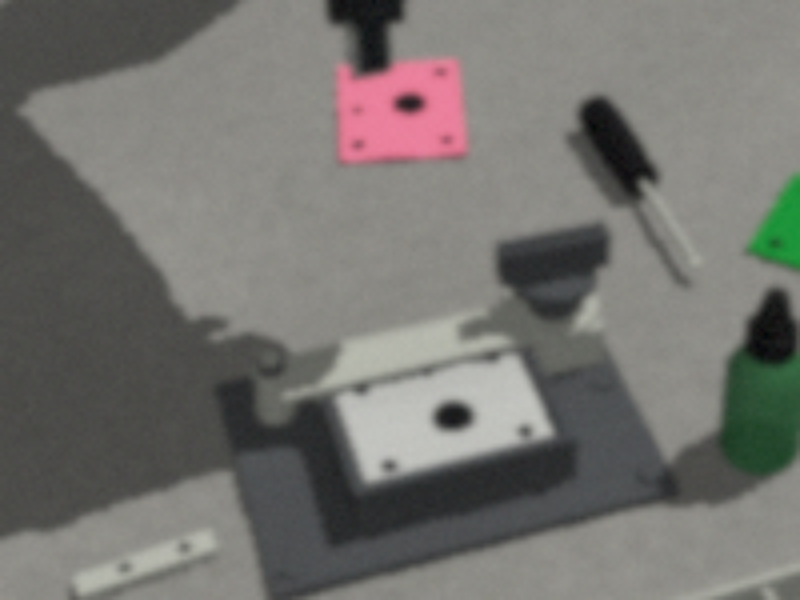

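The model agrees with the picture: hinge predicted at (203,127) and seen at (203,126), stud within 3 px. I move above the stud.

Emit:
carry_out(
  deltas="0.6 -1.56 -1.65 0; 0.6 -1.56 -1.65 0; 0.6 -1.56 -1.65 0; 0.6 -1.56 -1.65 0; 0.6 -1.56 -1.65 0",
)

```text
t: 16.8
tcp_pos: [0.6302, -0.0007, 0.1382]
tcp_rot: [-0.01, -0.707, -0.01, 0.707]
contact_force: [0.4, -0.2, 0.0]
width: 0.0427
```

Emit:
carry_out(
  deltas="2 0 0 0; 0 0 0 0",
)

```text
t: 17.0
tcp_pos: [0.6279, -0.0009, 0.1154]
tcp_rot: [-0.01, -0.705, -0.01, 0.709]
contact_force: [-0.9, 0.1, 0.1]
width: 0.0429
```

Run:
```python
from h import *
from station import manip
import cv2
s=manip.state();go(s,[.630,-.002,.066],np.pi+.026)
f=manip.grab_frame('wrist');c=wcam(s,f);im=f['color'][:,:,::-1].copy()
cv2.imwrite('pics/w11.png',im)
print(wproj(c,R2w([.682,-.0785,.026],np.array([[-50,78,62.5],[-50,78,84.5],[-50,108,84.5],[-50,48,84.5],[-50,-78,37]])/1000)).round(1))
```

```text
t 17.0 tcp [ 0.6279 -0.0009  0.1154] q [ 0.25  0.47  0.12 -0.   -1.23 -0.22] F [-0.9  0.1  0.1] w 0.0429
axes x [-0.007 -0.    -1.   ] y [ 0.028 -1.     0.   ] z [-1.    -0.028  0.007]
delta cm (tool axes now) [ 4.94  0.11 -0.24]
turn [np.float64(0.002), np.float64(-3.14)]
[[308.4 262.1]
 [308.4 277.4]
 [308.6 328.7]
 [308.3 219.5]
 [308.5  -5.2]]
```

View pics/w11.png

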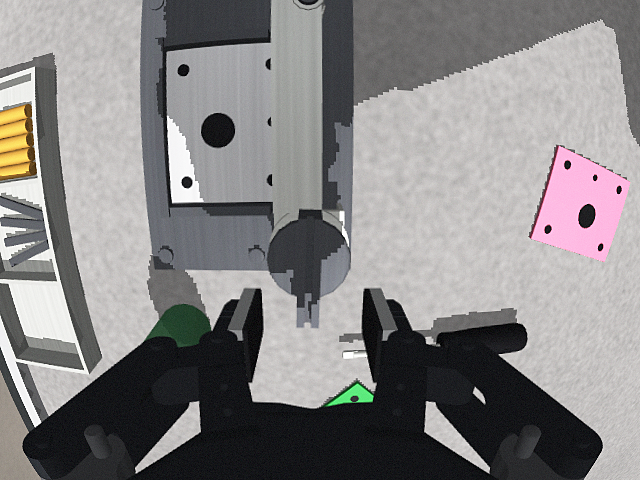

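The wing is centred between the fingers at column 308, as predicted. I go down and close on it.

Emit:
carry_out(
  deltas="2 0.1 -0.2 0; 1.5 0 0 0; 0.9 0 0 0; 0.4 0 0 0; 0 0 0 0",
)

```text
t: 17.55
tcp_pos: [0.6314, -0.0031, 0.0717]
tcp_rot: [-0.01, -0.707, -0.009, 0.707]
contact_force: [-0.2, -0.0, 0.0]
width: 0.0426
```

Run:
```python
from h import *
from station import manip
import cv2
s=manip.state();go(s,[.630,-.002,.066],np.pi+.026)
f=manip.grab_frame('wrist');cv2.imwrite('pics/w12.png',f['color'][:,:,::-1])
```

```text
t 17.55 tcp [ 0.6314 -0.0031  0.0717] q [ 0.24  0.5   0.06  0.   -1.13 -0.22] F [-0.2 -0.   0. ] w 0.0426
axes x [ 0. -0. -1.] y [ 0.027 -1.     0.   ] z [-1.    -0.027  0.   ]
delta cm (tool axes now) [ 0.57 -0.11  0.14]
turn [np.float64(0.001), np.float64(-3.141)]
```

View pics/w12.png

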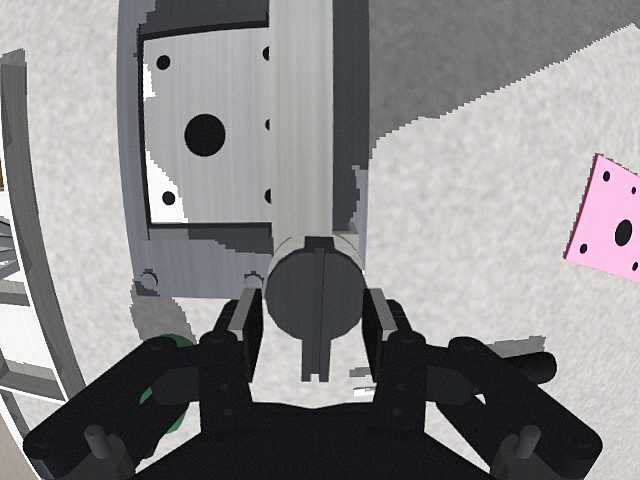

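Emit:
carry_out(
  deltas="0.45 -0.1 0.05 0; 0 0 0 0",
)

```text
t: 17.8
tcp_pos: [0.6307, -0.0018, 0.067]
tcp_rot: [0.009, 0.707, 0.01, -0.707]
contact_force: [-0.2, 0.4, -0.3]
width: 0.0429
```

Emit:
carry_out(
  deltas="0 0 0 0; 0 0 0 0; 0 0 0 0; 0 0 0 0",
  hand=1,
  squeeze=60,
)

```text
t: 18.2
tcp_pos: [0.6303, -0.002, 0.0672]
tcp_rot: [-0.01, -0.707, -0.009, 0.707]
contact_force: [-4.2, 0.8, 3.6]
width: 0.0101
```

Run:
```python
from h import *
from station import manip
s=manip.state();go(s,[.630,-.002,.066],np.pi+.026)
```

```text
t 18.2 tcp [ 0.6303 -0.002   0.0672] q [ 0.24  0.5   0.05 -0.   -1.12 -0.22] F [-4.2  0.8  3.6] w 0.0101
axes x [-0.001 -0.    -1.   ] y [ 0.027 -1.     0.   ] z [-1.    -0.027  0.001]
delta cm (tool axes now) [ 0.12 -0.    0.03]
turn [np.float64(0.001), np.float64(-3.141)]
```

Gripped. Now I press down.

Emit:
carry_out(
  deltas="0.4 0 0 0; 0.4 0 0 0; 0.4 0 0 0; 0.3 0 0 0; 0 0 0 0",
)

```text
t: 18.7
tcp_pos: [0.6305, -0.0021, 0.0525]
tcp_rot: [-0.01, -0.707, -0.009, 0.707]
contact_force: [-5.8, 1.1, 8.8]
width: 0.0103
```

Emit:
carry_out(
  deltas="0.1 0 0 0; 0 0 0 0.14; 0 0 0 0.14; 0 0 0 0.14; 0 0 0 0.14",
)

```text
t: 19.2
tcp_pos: [0.6303, -0.0021, 0.0519]
tcp_rot: [0.188, -0.681, 0.188, 0.682]
contact_force: [-6.0, 0.4, 9.4]
width: 0.0103
```

Emit:
carry_out(
  deltas="0 0 0 0.14; 0 0 0 0.14; 0 0 0 0.14; 0 0 0 0.14; 0 0 0 0.14",
)

```text
t: 19.7
tcp_pos: [0.6301, -0.0021, 0.0519]
tcp_rot: [0.41, -0.576, 0.411, 0.576]
contact_force: [-6.5, 0.5, 10.2]
width: 0.0109
```

Run:
```python
from h import *
from station import manip
import cv2
s=manip.state();go(s,[.630,-.002,.052],np.pi+.026);print(s['ft_torque'].round(2))
f=manip.grab_frame('scene');cv2.imwrite('pics/s13.png',cv2.resize(f['color'][180:330,180:380,::-1],(800,600)))
```

```text
t 19.7 tcp [ 0.6301 -0.0021  0.0519] q [ 0.24  0.52  0.03  0.   -1.09 -1.48] F [-6.5  0.5 10.2] w 0.0109
axes x [-0.001 -0.    -1.   ] y [-0.945 -0.326  0.001] z [-0.326  0.945 -0.   ]
delta cm (tool axes now) [-0.01  0.01  0.01]
turn [np.float64(-1.264), np.float64(1.877)]
[0.34 2.68 0.04]
```

View pics/s13.png

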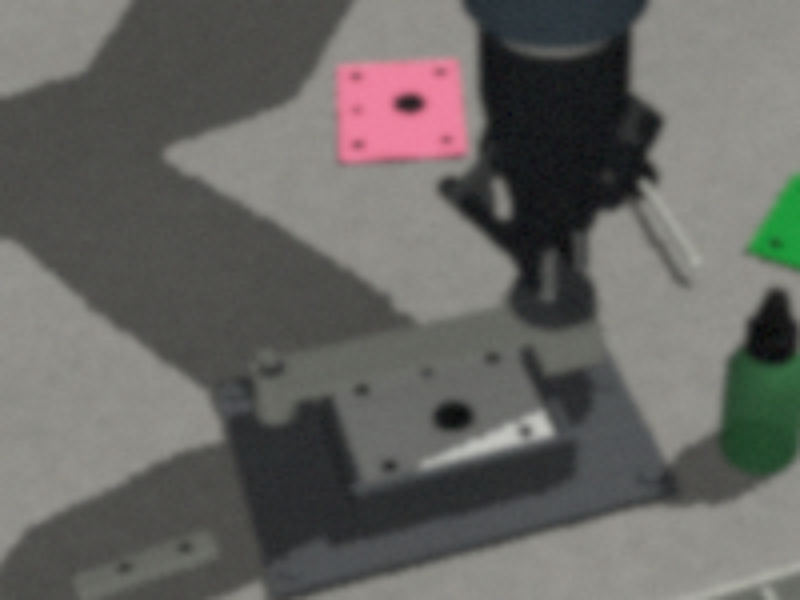

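Turned 1.26 rad at 15 mm down, and the bar is still shut. I turn to about 1.55, then ease up.

Emit:
carry_out(
  deltas="0 0 0 0.1; 0 0 0 0.1; 0 0 0 0.08; 0 0 0 0",
)

```text
t: 20.15
tcp_pos: [0.63, -0.002, 0.0519]
tcp_rot: [0.486, -0.514, 0.486, 0.514]
contact_force: [-6.7, 1.2, 8.8]
width: 0.0102
```

Emit:
carry_out(
  deltas="-0.2 0 0 0; -0.2 0 0 0; -0.1 0 0 0; 0 0 0 0",
)

```text
t: 20.55
tcp_pos: [0.6299, -0.002, 0.0566]
tcp_rot: [0.485, -0.514, 0.486, 0.515]
contact_force: [-6.1, 1.1, 7.2]
width: 0.0104
```

Run:
```python
from h import *
from station import manip
s=manip.state();go(s,[.630,-.002,.057],np.pi+.026)
```

```text
t 20.55 tcp [ 0.6299 -0.002   0.0566] q [ 0.24  0.51  0.04 -0.   -1.1  -1.76] F [-6.1  1.1  7.2] w 0.0104
axes x [-0.001 -0.    -1.   ] y [-0.998 -0.058  0.001] z [-0.058  0.998 -0.   ]
delta cm (tool axes now) [-0.04 -0.01 -0.01]
turn [np.float64(-1.539), np.float64(1.603)]
```

Emit:
carry_out(
  deltas="-0.1 0 0 0; 0 0 0 0",
)

```text
t: 20.75
tcp_pos: [0.6299, -0.0019, 0.0575]
tcp_rot: [0.485, -0.514, 0.486, 0.515]
contact_force: [-5.8, 0.7, 7.9]
width: 0.0106
```

Emit:
carry_out(
  deltas="0 0 0 0; 0 0 0 0; 0 0 0 0; 0 0 0 0",
  hand=0.5,
)

```text
t: 21.15
tcp_pos: [0.6311, -0.0019, 0.0568]
tcp_rot: [-0.485, 0.514, -0.485, -0.514]
contact_force: [0.6, -1.0, -0.3]
width: 0.0428
```

Emit:
carry_out(
  deltas="-2 0 0 0; -4 0 0 0; -4 0 0 0; 0 0 0 0",
)

```text
t: 21.55
tcp_pos: [0.6345, -0.0021, 0.164]
tcp_rot: [-0.488, 0.518, -0.482, -0.511]
contact_force: [0.0, 0.6, 0.6]
width: 0.0425
```

Run:
```python
from h import *
from station import manip
import cv2
s=manip.state();go(s,[.53,-.06,.2],np.pi+.026)
f=manip.grab_frame('wrist');cv2.imwrite('pics/w14.png',f['color'][:,:,::-1])
f=manip.grab_frame('scene');cv2.imwrite('pics/s14.png',cv2.resize(f['color'][180:330,180:380,::-1],(800,600)))
```

```text
t 21.55 tcp [ 0.6345 -0.0021  0.164 ] q [ 0.24  0.44  0.2   0.   -1.32 -1.76] F [0.  0.6 0.6] w 0.0425
axes x [ 0.013  0.    -1.   ] y [-0.998 -0.058 -0.013] z [-0.058  0.998 -0.   ]
delta cm (tool axes now) [-3.73 10.73 -5.17]
turn [np.float64(-1.538), np.float64(1.603)]
```

View pics/w14.png

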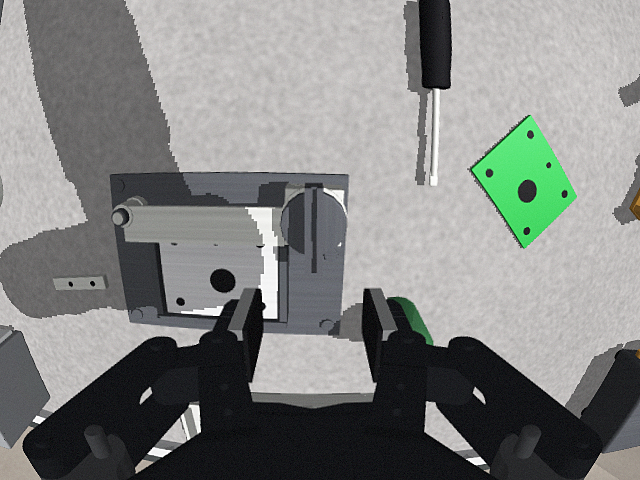

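View pics/s14.png

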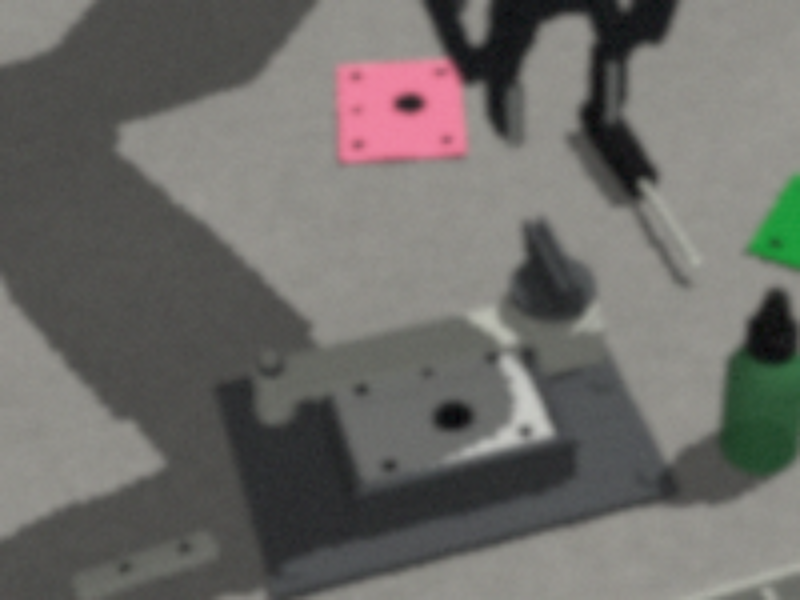

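Run:
```python
from h import *
from station import manip
s=manip.state();f=manip.grab_frame('wrist');c=wcam(s,f);S=manip.grab_frame('scene');T=manip.grab_frame('top')
p=[.682,-.0785,.026]
for dn in(0,10,17):
  for a in (1.54,):
    W=[[-50+k*30*np.sin(a),78+k*30*np.cos(a),84.5-dn] for k in(-1,1)]+[[-50,78+24*k,62.5-dn] for k in(-1,1)]
    X=R2w(p,np.array(W)/1000);print(dn,'wrist',wproj(c,X).round(1).tolist(),'scene crop',((proj(S,X)-[180,180])*4).round(0).tolist())
for n in('wrist','scene'): print(n,[(round(d['score'],2),d['uv']) for d in manip.pinpoint(n,'stud_head')[:2]])
print(wproj(c,R2w(p,np.array([[-50,78,62.5],[-50,78,52.5]])/1000)).round(1),proj(S,R2w(p,np.array([[-50,78,62.5],[-50,78,52.5]])/1000)).round(1))
```

```text
0 wrist [[312.7, 199.5], [312.7, 292.4], [276.7, 236.3], [348.5, 238.5]] scene crop [[530.0, 203.0], [570.0, 274.0], [507.0, 278.0], [592.0, 259.0]]
10 wrist [[312.7, 196.4], [312.6, 285.9], [278.0, 232.2], [347.1, 234.3]] scene crop [[530.0, 217.0], [570.0, 288.0], [507.0, 292.0], [591.0, 273.0]]
17 wrist [[312.7, 194.4], [312.6, 281.7], [278.9, 229.5], [346.2, 231.5]] scene crop [[530.0, 227.0], [570.0, 298.0], [508.0, 302.0], [591.0, 282.0]]
wrist [(0.73, [310.8, 228.8])]
scene [(0.55, [316.4, 251.1]), (0.34, [248.4, 275.0])]
[[312.6 237.4]
 [312.6 233.2]] [[317.4 247.2]
 [317.4 250.6]]
```

Emit:
carry_out(
  deltas="-3 3 0 0; -2 3 0 0; 0 0 0 0; 0 0 0 0",
)

```text
t: 22.3
tcp_pos: [0.5707, -0.0053, 0.2073]
tcp_rot: [-0.486, 0.514, -0.485, -0.514]
contact_force: [-0.4, 0.4, 0.2]
width: 0.0428
```

Run:
```python
from h import *
from station import manip
import cv2
s=manip.state();go(s,[.53,-.06,.2]);f=manip.grab_frame('wrist');c=wcam(s,f);p=[.682,-.0785,.026]
cv2.imwrite('pics/w15.png',cv2.resize(f['color'][180:390,140:420,::-1],(800,600),interpolation=cv2.INTER_CUBIC))
X=R2w(p,np.array([[-58,0,37],[-58,50,37],[-40,0,30],[40,0,30],[40,-50,30],[40,50,30],[-50,78,52.5],[-50,-78,37]])/1000)
print(((wproj(c,X)-[140,180])*800/280).round(0).tolist())
```

```text
t 22.3 tcp [ 0.5707 -0.0053  0.2073] q [ 0.26  0.3   0.11 -0.   -1.38 -1.78] F [-0.4  0.4  0.2] w 0.0428
axes x [ 0.001  0.    -1.   ] y [-0.998 -0.058 -0.001] z [-0.058  0.998  0.   ]
delta cm (tool axes now) [ 0.72  4.38 -5.23]
[[251.0, 248.0], [406.0, 254.0], [258.0, 291.0], [271.0, 490.0], [141.0, 480.0], [408.0, 498.0], [493.0, 300.0], [32.0, 260.0]]
```

View pics/w15.png

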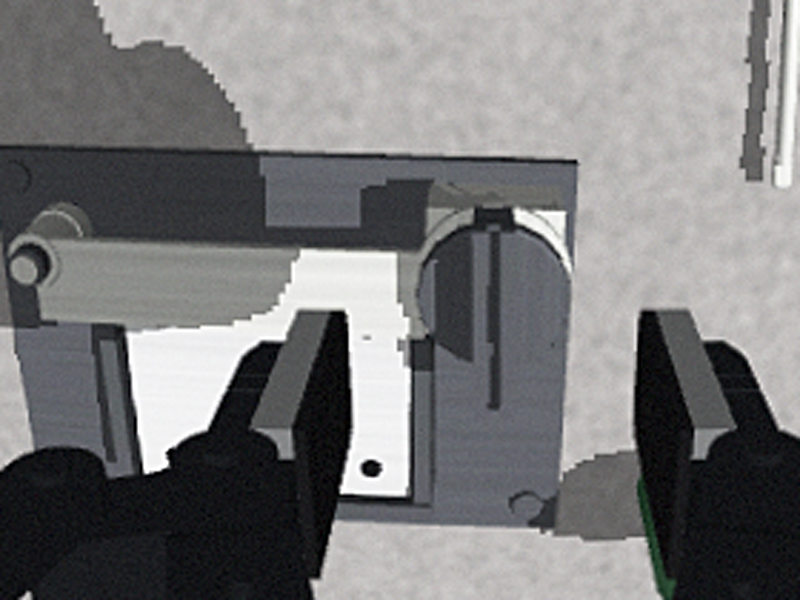

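The bar edge is at (251,248), the stack's back edge at (408,497) and the stud at (493,~300). All match the predicted shut, home and latched positions. I'm handing in.

```bash
python3 -c "
from station import manip
print(manip.hand_in())"
```

```text
the job is handed in; nothing more can be done
None
```

I pushed the four plates home, swung the retainer bar shut, then pressed the stud down about 15 mm, turned it about 1.54 rad clockwise and let it go. The job is handed in at about 22 s of the 56 s. The hand-in gave no verdict.

**Plates:** The stack stopped hard against the back stop at about 12 N. The picture then showed one straight front face, and in the last picture the back edge was where it should be.

**Retainer:** The bar stopped hard at about 15 N, and its edge was at the shut position in the last wrist picture.

**Stud:** After letting go, the scene picture showed the wing turned across the bar and about 10 mm down. The gripper was clear of everything by then.

**Checks that disagreed:**
- My first rack position was about 5 mm too near the robot. I corrected it from where the plates stopped and from where the catch and hinge were seen.
- One wrist comparison, taken while the arm was still settling after letting go of the stud, came out several pixels off. The scene view and a later wrist view, taken once the arm was still, both matched.

I touched nothing else on the deck. I did not measure the bystanders' positions afterwards.

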